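# Slide the power bank home to its charging dock

### The arm

A 6-joint arm with a two-finger parallel gripper is mounted at the origin on the work surface. World frame = base frame: x ahead of the robot, y to its left, z up, the work surface at z = 0. Lengths are in m, angles in rad, forces in N, time in s.
With the tool pointing down it reaches from about 0.275 to 0.975 m from the base axis. Payload 8.4 kg.
Tool frame: the origin (TCP) lies at the very end of the fingers, on their centre line; the grasp point (between the pads) lies 19 mm behind it; z points along the fingers, y is the line along which they close (so a half turn about z gives the same grasp; the last joint's range is limited). The gripper opens to 92 mm and grips with 3 to 60 N. Pads are 20 mm wide; open, the fingers measure 128 mm over their backs; the gripper's body (75 mm by 189 mm) begins 69 mm behind the grasp point.
Start: joints at [-1.141, 0.353, 1.633, -0, 1.155, -0.002], TCP at [0.262, -0.568, 0.215] pointing down, gripper open.
Joint ranges: [-2.63, 2.63], [-0.92, 2.1], [0.06, 2.66], [-1.3, 4.44], [0, 2.69], [-3.02, 3.02]. Speed limits (rad/s): [2.22, 2.22, 2.79, 3.14, 3.14, 3.14].

### API

Orientations are given as a rotation vector (axis times angle).
In Python, from plant import robot, vision, spotter gives the robot as it stands.
- The arm moves only by the tool play_rows, never from a script. Its argument "targets" is one flat list of numbers, 7 for each row, row after row: the turn, a rotation vector about the tool's x, y, z in rad, then the shift along the tool's x, y, z in mm, then the finger opening in mm, from 0 to 91.9. A call has 1 to 12 rows; each row is the pose to reach, as a shift and turn from the pose commanded when the call began, along the tool's axes at that moment; what a row does not reach only later rows make up. A row lasts 1/8 s, in which the tool goes at most 62.5 mm and 10.7 degrees, less where a joint would pass 70% of its speed; a pose out of reach is approached as far as the arm can. A call with a gripper value outside its range is refused whole. The fingers move at their own pace and stop on an object; the grip force is fixed at half the most. Time passes only in rows, so rows that repeat a pose let the fingers close. It gives the time, the measured TCP pose, the force, the opening and the grip force at its end, in the units of the state.
- robot.get_state(): the state, without advancing time (a new reading comes with each control period).
- vision.read_camera(name): name is "side" or "top" or "wrist"; returns a dict with "pixels" (480x640x3 uint8, red, green, blue), "fx", "fy", "cx", "cy" (pixels), "T" (4x4, takes a point from camera to world coordinates); the wrist camera has in their place "mount" (4x4, takes a point from camera to tool coordinates, whose origin is the TCP and whose axes are the flange's). Camera axes: x right, y down, z forward; pixel columns grow to the right and rows downward; lengths in m; the calibration is good to about 2 mm. A picture is of the moment at which its call begins: read the wrist's pose just before it. There is no depth.
- robot.close_job(): hands the job in; it is judged then, once.
Trained networks look in a picture, given as the dict that the camera call returned (one of the last four; its "shot" number tells which), for a name from the list of things; names that differ only in an ending like _2 or _b are one class to them, and where a whole thing is asked for, a point or a joint stands for the part that bears it (a point fixed in the world has none). Each returns a list of dicts, best first, with "score" (0 to 1); they miss things now and then, are a little off and sometimes report something else, mostly with a low value. They report only what shows in the picture. A call takes as long as a camera call. They do not tell look-alikes from the thing itself.
- spotter.regions_of(picture, target): "mask" (480x640 bool, what is visible of it) and "extent" ([left, top, right, bottom] in pixels, round what is visible of it).
The state is a dict: "time_s": time; "q": joint angles; "qvel": joint speeds; "effort": joint torques, N m; "tool_pos": TCP position; "tcp_rot": TCP orientation; "contact_force": force on the tool from outside, world axes, zero at the start; "wrist_torque": the same for the moment, N m; "gripper_width": finger opening in m; "gripper_force": force on a finger pad.
Only numpy, scipy, OpenCV 4.12 (cv2) and the standard library are available. Lean on these libraries where they do the work, as an engineer would, in place of code of your own. Each camera call takes 0.05 s, during which the arm holds its last target. There are 200 camera calls.

### The job

Push the blue power bank across the desk, short end first, through the narrow gap between the round white socket and the white cosmetics tray, and on until its end rests squarely against the brass strip of the black charging dock. Push it with the fingers and keep it flat on the desk, never lifting or tipping it, leave everything else on the desk where it is, then let go and move clear.

Things in the scene. Friction and masses are not known exactly. Their poses are not given: they have to be found in the camera images.
- bank: Loose blue power bank with dark top plate, 110 (its x) x 72 (its y) x 24 mm high, upright corners rounded at 10 mm, 0.29 to 0.47 kg, lying flat on the desk (friction coefficient about 0.5 to 0.7). Origin: centre of its underside; x along its length, z up. It starts in front of the gap, off the gap's line and turned by up to about 0.7 rad from it.
- dock: Fixed black charging dock with a brass contact strip, 60 (its x) x 150 (its y) x 40 mm high. Origin: centre of its underside, on the desk. Its flat front face with the strip is at x = -30 mm and looks along its -x, towards the gap. Seen from the gap, the bank travels along the dock's +x; the strip is centred on y = 0. With the bank fully home, the bank's origin is at x = -85 mm in the dock's frame.
- socket: Fixed round white desk socket, 84 mm in diameter, 50 mm high, screwed to the desk: one side of the gap. Origin: centre of its underside. It stands about 185 mm before the dock's origin (x about -180 to -195 mm in the dock's frame) and 80 to 83 mm to the dock's +y side.
- tray: Fixed square white cosmetics tray, 90 x 90 mm, walls 45 mm high, upright corners rounded at 12 mm, with small bottles in it up to 56 mm high: the other side of the gap. Origin: centre of its underside; sides parallel to the dock's axes. It stands beside the socket, x -180 to -195 mm and y -83 to -86 mm in the dock's frame. The gap between its side and the socket is 76 to 82 mm wide.
- jar: Bystander: loose green glass cream jar with black cap, 64 dia x 50 mm high. Origin: centre of its underside.
- tin: Bystander: loose flat red lip-balm tin, 56 dia x 20 mm high. Origin: centre of its underside.
- mouse: Bystander: loose white computer mouse, 100 x 58 x 33 mm. Origin: centre of its underside.
- mug: Bystander: loose white mug, 76 dia x 85 mm high, with handle. Origin: centre of its underside.
- tape: Bystander: loose clear roll of tape lying flat, 84 dia x 24 mm high. Origin: centre of its underside.
- snack: Bystander: loose orange snack box, 120 x 55 x 30 mm. Origin: centre of its underside.
- tissues: Bystander: loose green tissue pack, 110 x 75 x 45 mm. Origin: centre of its underside.
Mind the look-alikes: they are no part of the job. Of the things that look like the dock, the smallest one is meant. Several things have the shape of the bank; the one meant has the colours described above.

How it is judged:
On the way:
1. the power bank lies in the gap between the socket and the tray, flat on the desk (x of bank in the frame of dock between -0.225 and -0.15 m and y of bank in the frame of dock between -0.02 and 0.02 m and height (world z) of bank below 0.006 m), for 0.05 s.
At the end, for the whole second after the job is handed in: The power bank lies flat and still behind the gap, its end within 6 mm of the dock's front face, centred on the strip within 25 mm and square to the dock within 0.12 rad (x of bank in the frame of dock above -0.091 m and y of bank in the frame of dock between -0.025 and 0.025 m and angle between the x axis of bank and the x axis of dock, either way round below 0.12 rad and height (world z) of bank below 0.004 m and angle between bank's own z axis and vertical below 0.05 rad and linear speed of bank below 0.01 m/s); the robot touches nothing.
It fails at once if the power bank is lifted or tipped (more than 10 mm or 0.25 rad) (height (world z) of bank above 0.01 m or angle between bank's own z axis and vertical above 0.25 rad).
It fails at once if a bystander is moved by more than 20 mm (distance of any of jar, tin, mouse, mug, tape, snack, tissues from where it was at the start of the episode above 0.02 m).
It also fails if it takes over 67 s, if anything falls off the work surface, if the arm or the gripper's body presses on something with over 40 N, if the wrist force passes 120 N, or if a joint passes its speed limit or range.

## Working session

There is one attempt and no reset: what is moved stays moved. The work goes in short steps, Python scripts to look and compute and a tool call to move; the robot and the scene stay as the last step left them, time stands still between calls to the robot, and variables do not carry over. Pictures are saved under pics/ and viewed, at most 10 in all, crops included, and the job is handed in when it is done.

Besides the shell and the picture viewer there is one more tool, called after "Request:" as name(argument=value, ...), one argument or row to a line, values as JSON. play_rows: Moves the arm, as the interface text tells. Its arguments: {"type":"object","properties":{"targets":{"type":"array"}},"required":["targets"]}

```bash
ls; mkdir -p pics; python3 - <<'E'
from plant import robot,vision,spotter
import cv2,numpy as np
s=robot.get_state();print(s['time_s'],s['tool_pos'],s['tcp_rot'])
for n in ['top','side']:
    p=vision.read_camera(n);cv2.imwrite(f'pics/{n}0.png',p['pixels'][:,:,::-1])
    print(n,p['fx'],p['fy'],p['cx'],p['cy'],np.round(p['T'],4).tolist())
    for o in ['bank','dock','socket','tray','jar','tin','mouse','mug','tape','snack','tissues']:
        print(o,[(round(float(r['score']),2),[int(v) for v in r['extent']]) for r in spotter.regions_of(p,o)][:4])
E
```

```text
pics
0.0 [ 0.26133678 -0.56717974  0.21388016] [-3.06733174e+00 -6.72694218e-01  4.39224924e-04]
top 438.35126990885186 438.35126990885186 318.50293637329844 242.49938082136936 [[0.0037, -0.9947, 0.1027, 0.3794], [-0.9997, -0.0061, -0.0229, 0.0584], [0.0234, -0.1025, -0.9945, 1.061], [0.0, 0.0, 0.0, 1.0]]
bank [(0.73, [439, 194, 493, 239]), (0.61, [374, 177, 424, 213])]
dock [(0.93, [196, 185, 234, 256]), (0.74, [215, 66, 267, 163]), (0.6, [153, 328, 202, 428])]
socket [(0.84, [271, 249, 303, 283])]
tray [(0.58, [280, 175, 323, 218])]
jar [(0.74, [350, 105, 374, 136])]
tin [(0.76, [141, 216, 165, 238]), (0.28, [195, 186, 234, 252])]
mouse [(0.55, [430, 128, 476, 167])]
mug [(0.63, [210, 281, 257, 322])]
tape [(0.84, [458, 272, 498, 304])]
snack [(0.93, [150, 132, 178, 191])]
tissues [(0.71, [146, 255, 189, 308]), (0.2, [374, 178, 426, 213])]
side 484.5974918484136 484.5974918484136 316.04872070371545 239.55504298461557 [[0.9958, -0.0671, 0.0626, 0.4223], [-0.0906, -0.6092, 0.7878, -0.7302], [-0.0148, -0.7902, -0.6127, 0.6494], [0.0, 0.0, 0.0, 1.0]]
bank [(0.92, [350, 369, 418, 454]), (0.73, [367, 292, 426, 355])]
dock [(0.94, [137, 161, 235, 197]), (0.9, [393, 173, 489, 210]), (0.77, [298, 173, 363, 204])]
socket [(0.95, [268, 209, 307, 253]), (0.58, [459, 257, 498, 296])]
tray [(0.72, [344, 212, 387, 256])]
jar [(0.56, [463, 257, 502, 299])]
tin [(0.85, [307, 155, 331, 173])]
mouse [(0.73, [452, 351, 529, 418])]
mug [(0.68, [236, 177, 271, 224])]
tape [(0.81, [238, 396, 299, 461])]
snack [(0.63, [354, 149, 404, 176])]
tissues [(0.73, [245, 153, 295, 184]), (0.26, [451, 351, 527, 415])]
```

View pics/top0.png

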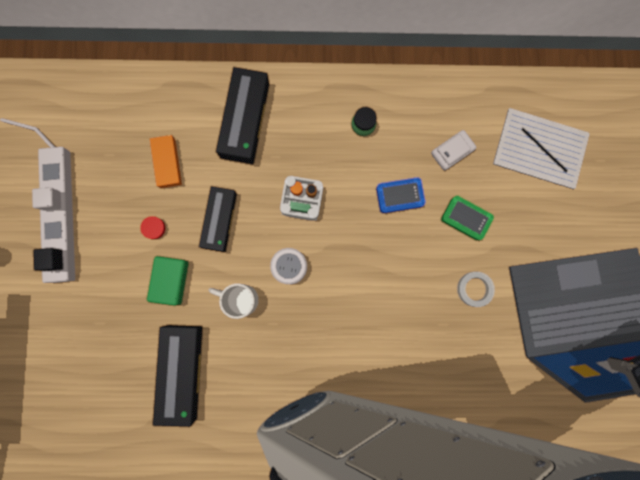

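View pics/side0.png

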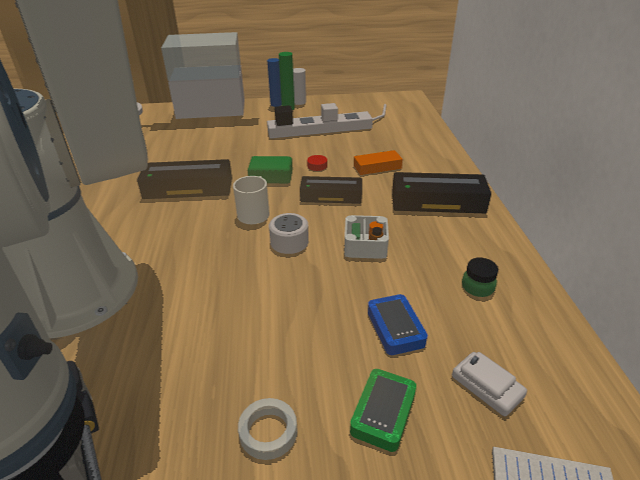

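Top picture: the bank candidates are the blue one (401,195) and the green one (468,218). The blue one with the dark plate fits. The dock candidates are (218,219), (243,115) and (178,375). The smallest, at (218,219), is the one meant, and it lies behind the gap between the socket (289,266) and the tray (302,198). I'll fit silhouettes to get poses and confirm in one crop.

```bash
cat > fit.py <<'E'
import numpy as np,cv2
from scipy.optimize import minimize
from plant import robot,vision,spotter
def proj(p,P):
    T=p['T'];c=(P-T[:3,3])@T[:3,:3]
    return np.c_[p['fx']*c[:,0]/c[:,2]+p['cx'],p['fy']*c[:,1]/c[:,2]+p['cy']]
def shape(L,W,r):
    a=np.linspace(0,2*np.pi,48,endpoint=False);u=np.c_[np.cos(a),np.sin(a)]
    return u*r+np.sign(u+1e-9)*[L/2-r,W/2-r]
S={'bank':(shape(.11,.072,.01),.024),'dock':(shape(.06,.15,.001),.04),'socket':(shape(.084,.084,.042),.05),
 'tray':(shape(.09,.09,.012),.045),'jar':(shape(.064,.064,.032),.05),'mug':(shape(.076,.076,.038),.085)}
def pts(o,x):
    s,h=S[o];c,n=np.cos(x[2]),np.sin(x[2]);q=s@np.array([[c,n],[-n,c]])+x[:2]
    return np.r_[np.c_[q,0*q[:,0]],np.c_[q,0*q[:,0]+h]]
def hull(p,o,x): return cv2.convexHull(proj(p,pts(o,x)).astype(np.float32))
def render(p,o,x):
    m=np.zeros((480,640),np.uint8);cv2.fillPoly(m,[np.round(hull(p,o,x)*16).astype(np.int32)],255,cv2.LINE_AA,4);return m/255.
def ray(p,uv,z):
    d=p['T'][:3,:3]@np.array([(uv[0]-p['cx'])/p['fx'],(uv[1]-p['cy'])/p['fy'],1]);o=p['T'][:3,3];return (o+d*(z-o[2])/d[2])[:2]
def fit(o,views,x0):
    def cost(x):
        return sum(np.abs(render(p,o,x)-m).sum()/m.sum() for p,m in views)
    best=None
    for da in ([0] if o=='socket' else [-.3,0,.3]):
        s=np.array([[0,0,0],[.012,0,0],[0,.012,0],[0,0,.2]])+np.array(x0)+[0,0,da]
        r=minimize(cost,x0,method='Nelder-Mead',options=dict(initial_simplex=s,xatol=1e-4,fatol=1e-5,maxiter=300))
        if best is None or r.fun<best.fun:best=r
    return best.x,best.fun
def blue(p):
    # bank mask: blue rim filled
    h=cv2.cvtColor(p['pixels'],cv2.COLOR_RGB2HSV);m=cv2.inRange(h,(105,130,40),(130,255,255))
    return m
def pick(p,o,uv):
    R=[r for r in spotter.regions_of(p,o) if r['extent'][0]-4<uv[0]<r['extent'][2]+4 and r['extent'][1]-4<uv[1]<r['extent'][3]+4]
    return R[0]['mask'].astype(float) if R else None
def bankmask(p,x):
    m=blue(p);uv=proj(p,np.array([[x[0],x[1],.012]]))[0]
    k=np.zeros_like(m);cv2.circle(k,tuple(int(v) for v in uv),60,255,-1);m&=k
    c=cv2.findContours(m,cv2.RETR_EXTERNAL,cv2.CHAIN_APPROX_NONE)[0]
    q=max(c,key=cv2.contourArea)
    o=np.zeros_like(m);cv2.fillPoly(o,[cv2.convexHull(q)],255);return o/255.
E
cat > a.py <<'E'
from fit import *
P={n:vision.read_camera(n) for n in ['top','side']}
uv={'bank':((401,195),(397,323)),'dock':((218,219),(331,190)),'socket':((289,266),(289,233)),'tray':((302,198),(367,237))}
F={}
for o in uv:
    z=S[o][1]; x0=[*ray(P['top'],uv[o][0],z/2),.3]
    for vs in (['top'],['side'],['top','side']):
        V=[]
        for n in vs:
            m=bankmask(P[n],x0) if o=='bank' else pick(P[n],o,uv[o][n=='side'])
            if m is not None:V.append((P[n],m))
        if V: 
            F[o],c=fit(o,V,F.get(o,x0)); print(o,vs,np.round(F[o],4),round(c,3))
d=F['dock'];
R=np.array([[np.cos(d[2]),-np.sin(d[2])],[np.sin(d[2]),np.cos(d[2])]])
for o in F: print(o,'raw dock frame',np.round((F[o][:2]-d[:2])@R,4),round(F[o][2]-d[2],3))
im=[]
for n,(x0,y0,x1,y1) in dict(top=(180,150,440,300),side=(250,150,510,370)).items():
    b=cv2.resize(P[n]['pixels'][y0:y1,x0:x1,::-1],None,fx=2.3,fy=2.3)
    if n=='side': b=cv2.resize(b,None,fx=.5,fy=.5)
    k=2.3 if n=='top' else 1.15
    for o in F: cv2.polylines(b,[((hull(P[n],o,F[o])-[x0,y0]+.5)*k*16).astype(np.int32)],True,(0,0,255),1,cv2.LINE_AA,4)
    im.append(cv2.copyMakeBorder(b,0,0,0,598-b.shape[1],cv2.BORDER_CONSTANT))
cv2.imwrite('pics/crop1.png',np.vstack(im)[:600])
np.save('F.npy',F,allow_pickle=True)
E
python3 a.py
```

```text
bank ['top'] [ 0.6053 -0.162   1.735 ] 0.134
bank ['side'] [ 0.6056 -0.1624  1.7051] 0.101
bank ['top', 'side'] [ 0.6054 -0.1624  1.7454] 0.243
dock ['top'] [0.5415 0.2747 1.4042] 0.076
dock ['side'] [0.5429 0.2768 1.3911] 0.183
dock ['top', 'side'] [0.5408 0.2753 1.4333] 0.264
socket ['top'] [0.4313 0.1047 0.2173] 0.067
socket ['side'] [0.431  0.1039 0.4079] 0.066
socket ['top', 'side'] [0.4303 0.1044 0.5174] 0.142
tray ['top'] [ 0.5934  0.0766 -0.1264] 0.082
tray ['side'] [ 0.5925  0.0773 -0.1656] 0.061
tray ['top', 'side'] [ 0.5929  0.0772 -0.1642] 0.139
bank raw dock frame [-0.4247 -0.124 ] 0.312
dock raw dock frame [0. 0.] 0.0
socket raw dock frame [-0.1845  0.086 ] -0.916
tray raw dock frame [-0.1891 -0.0788] -1.597
```

View pics/crop1.png

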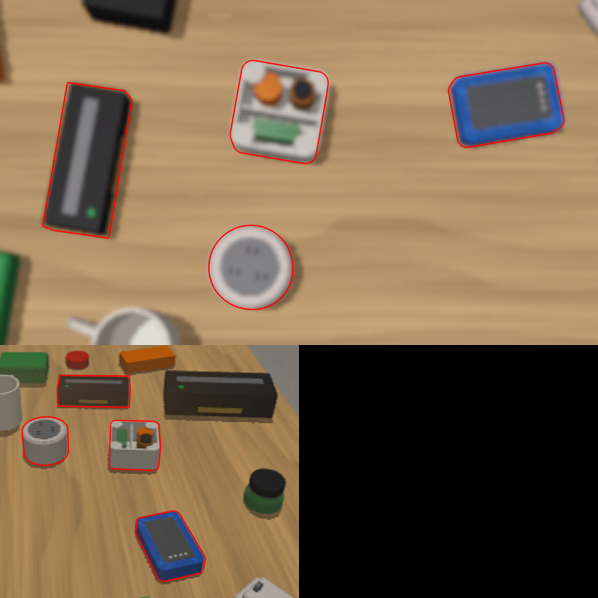

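The crop confirms it: the blue bank with the dark plate is the target, and the smallest dock is the one behind the gap. With the dock yaw at 1.405 (from the tray), all positions match the spec, with the gap about 78 mm wide and centred on y≈0. The bank is at dock-frame (-0.421, -0.135, +0.32 rad).

Plan: first push sideways along dock +y with spread fingers, which squares and centres the bank. Then push from behind with narrow fingers.

```bash
cat > go.py <<'E'
import sys
from fit import *
from scipy.spatial.transform import Rotation as Ro
D=np.array([.5413,.275]);A=1.405
RD=np.array([[np.cos(A),-np.sin(A)],[np.sin(A),np.cos(A)]])
def todock(x): return np.r_[(np.array(x[:2])-D)@RD,(x[2]-A+np.pi/2)%np.pi-np.pi/2]
def delta(dx,dy,z,tyaw):
    "tool y axis at world yaw tyaw, pointing down"
    s=robot.get_state();R=Ro.from_rotvec(s['tcp_rot'])
    y=np.array([np.cos(tyaw),np.sin(tyaw),0]);zz=np.array([0,0,-1.]);x=np.cross(y,zz)
    G=Ro.from_matrix(np.c_[x,y,zz]);w=np.r_[D+RD@[dx,dy],z]
    print('t',round(s['time_s'],2),'goal world',w.round(4),'tool now dock',((s['tool_pos'][:2]-D)@RD).round(4),s['tool_pos'][2].round(4))
    print('turn',(R.inv()*G).as_rotvec().round(4),'shift mm',(R.inv().apply(w-s['tool_pos'])*1e3).round(1),'F',s['contact_force'].round(1))
def look(guess,save=None):
    p={n:vision.read_camera(n) for n in ['top','side']}
    g=np.r_[D+RD@guess[:2],A+guess[2]]
    for vs in (['top'],['side'],['top','side']):
        x,c=fit('bank',[(p[n],bankmask(p[n],g)) for n in vs],g);print(vs,'bank dock',todock(x).round(4),round(c,3))
    if save:cv2.imwrite(save,np.hstack([v['pixels'][100:400,150:550,::-1] for v in p.values()]))
E
python3 -c "
from go import *
delta(-.42,-.217,.10,A-np.pi)"
```

```text
t 1.9 goal world [ 0.686  -0.1751  0.1   ] tool now dock [-0.8773  0.1368] 0.2146
turn [ 0.     -0.      0.5976] shift mm [ 549.8 -178.9  114.6] F [-0.7 -0.2  0.3]
```

Request:
play_rows(
  targets=[0,0,0,0,0,-60,60,0,0,0,0,0,-120,60,0,0,0,0,0,-160,60,0,0,0.1,100,-30,-160,60,0,0,0.2,200,-60,-160,60,0,0,0.3,300,-100,-140,60,0,0,0.4,400,-130,-100,60,0,0,0.5,480,-160,-50,60,0,0,0.6,550,-179,0,60,0,0,0.6,550,-179,60,60,0,0,0.6,550,-179,115,60,0,0,0.6,550,-179,115,60],
)

```text
time_s: 3.4
tool_pos: [0.6305, -0.2262, 0.1802]
tcp_rot: [3.13, -0.263, 0.001]
contact_force: [0.9, -0.1, 0.1]
gripper_width: 0.0598
gripper_force: 0.0
```

```bash
python3 -c "
from go import *
delta(-.42,-.217,.006,A-np.pi);look([-.4208,-.1354,.32],'pics/b.png')"
```

```text
t 3.4 goal world [ 0.686  -0.1751  0.006 ] tool now dock [-0.4796 -0.1707] 0.1802
turn [ 0.0002 -0.0008 -0.002 ] shift mm [ 46.1 -59.8 174.2] F [ 0.9 -0.1  0.1]
['top'] bank dock [-0.4243 -0.1344  0.3683] 0.135
['side'] bank dock [-0.4208 -0.1363  0.3066] 0.094
['top', 'side'] bank dock [-0.4207 -0.1363  0.3094] 0.23
```

View pics/b.png

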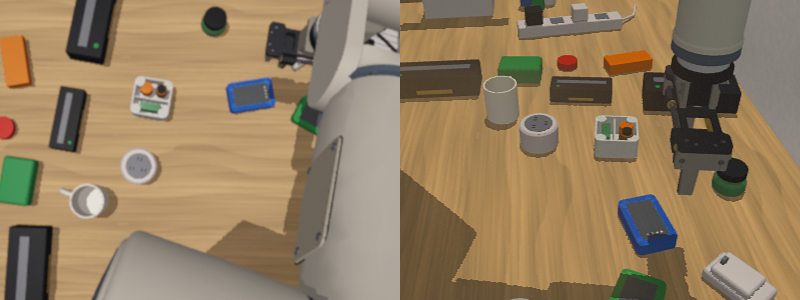

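The picture shows the arm about to arrive above the far side of the bank (bank at about (250,95) in the left half). Nothing is disturbed. Next I go above the pre-push point and descend.

Request:
play_rows(
  targets=[0,0,0,23,-30,0,60,0,0,0,46,-60,0,60,0,0,0,46,-60,50,60,0,0,0,46,-60,100,60,0,0,0,46,-60,130,60,0,0,0,46,-60,130,60,0,0,0,46,-60,130,60],
)

```text
time_s: 4.38
tool_pos: [0.6858, -0.1768, 0.0533]
tcp_rot: [3.13, -0.264, 0.004]
contact_force: [0.4, 0.8, 0.3]
gripper_width: 0.06
gripper_force: 0.0
```

```bash
python3 -c "
from go import *
delta(-.42,-.217,.006,A-np.pi)"
```

```text
t 4.38 goal world [ 0.686  -0.1751  0.006 ] tool now dock [-0.4217 -0.2171] 0.0533
turn [ 0.0003 -0.0024 -0.0027] shift mm [-0.2 -1.8 47.3] F [0.4 0.8 0.3]
```

Request:
play_rows(
  targets=[0,0,0,0,-2,25,60,0,0,0,0,-2,46,60,0,0,0,0,-2,46,60,0,0,0,-10,-2,46,60,0,0,0,-18,-2,46,60,0,0,0,-26,-2,46,60,0,0,0,-34,-2,46,60,0,0,0,-42,-2,46,60,0,0,0,-50,-2,46,60,0,0,0,-58,-2,46,60,0,0,0,-66,-2,46,60,0,0,0,-74,-2,46,60],
)

```text
time_s: 5.88
tool_pos: [0.6118, -0.1613, 0.0053]
tcp_rot: [-3.13, 0.265, -0.0]
contact_force: [3.0, 0.6, 1.7]
gripper_width: 0.0602
gripper_force: 1.8
```

```bash
python3 -c "
from go import *
delta(-.42,-.050,.006,A-np.pi);look([-.42,-.1,.05])"
```

```text
t 5.88 goal world [ 0.5213 -0.1475  0.006 ] tool now dock [-0.4187 -0.1415] 0.0053
turn [-0.0004 -0.0003 -0.0028] shift mm [-91.5   1.5  -0.7] F [3.  0.6 1.7]
['top'] bank dock [-0.3992 -0.0944 -0.2113] 0.536
['side'] bank dock [-0.4066 -0.101  -0.0372] 3.719
['top', 'side'] bank dock [-0.4055 -0.0951 -0.0349] 4.298
```

Request:
play_rows(
  targets=[0,0,0,-8,0,0,60,0,0,0,-16,0,0,60,0,0,0,-24,0,0,60,0,0,0,-32,0,0,60,0,0,0,-40,0,0,60,0,0,0,-48,0,0,60,0,0,0,-56,0,0,60,0,0,0,-64,0,0,60,0,0,0,-72,0,0,60,0,0,0,-80,0,0,60,0,0,0,-86,0,0,60,0,0,0,-86,0,0,60],
)

```text
time_s: 7.48
tool_pos: [0.5267, -0.1471, 0.0053]
tcp_rot: [-3.13, 0.264, 0.001]
contact_force: [0.1, -0.1, 0.6]
gripper_width: 0.0602
gripper_force: 0.0
```

Request:
play_rows(
  targets=[0,0,0,15,0,0,60,0,0,0,30,0,0,60,0,0,0,60,0,0,60,0,0,0,90,0,-20,60,0,0,0,120,0,-40,60,0,0,0,120,0,-40,60],
)

```text
time_s: 8.22
tool_pos: [0.6496, -0.168, 0.0469]
tcp_rot: [3.13, -0.263, 0.008]
contact_force: [0.4, -0.1, 0.0]
gripper_width: 0.0602
gripper_force: 0.0
```

```bash
python3 -c "
from go import *
delta(-.42,-.050,.006,A-np.pi);look([-.41,-.007,.0],'pics/c.png')"
```

```text
t 8.22 goal world [ 0.5213 -0.1475  0.006 ] tool now dock [-0.4191 -0.18  ] 0.0469
turn [ 0.0004 -0.005  -0.0021] shift mm [-130.2    1.2   40.2] F [ 0.4 -0.1  0. ]
['top'] bank dock [-0.4092 -0.009  -0.0647] 0.209
['side'] bank dock [-0.388  -0.0073  0.0659] 0.577
['top', 'side'] bank dock [-0.4004 -0.0077  0.0132] 0.856
```

View pics/c.png

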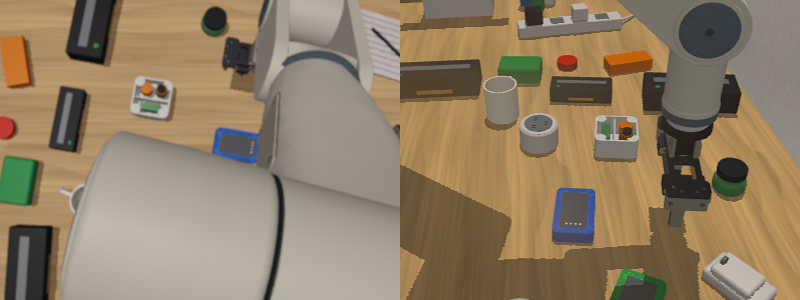

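```bash
python3 - <<'E'
from go import *
delta(-.49,0.0,.08,A-np.pi/2-np.pi)
p=vision.read_camera('side')
g=np.r_[D+RD@[-.405,-.007],A]
for r in spotter.regions_of(p,'bank'): print(r['score'],r['extent'])
m=pick(p,'bank',proj(p,np.array([[*g[:2],.012]]))[0])
x,c=fit('bank',[(p,m)],g);print(todock(x).round(4),c)
p=vision.read_camera('top')
for r in spotter.regions_of(p,'bank'): print(r['score'],r['extent'])
E
```

```text
t 8.32 goal world [ 0.4604 -0.2083  0.08  ] tool now dock [-0.4189 -0.1753] 0.0445
turn [9.0000e-04 1.1000e-03 1.5686e+00] shift mm [-175.2   71.5  -35.3] F [-0.5 -1.3 -0.5]
0.96 [351.9, 368.1, 419.4, 452.0]
0.64 [301.4, 286.8, 346.7, 346.9]
0.39 [461.9, 257.2, 502.5, 296.9]
[-0.4058 -0.0087  0.0051] 0.05689673679690854
0.9 [360.4, 227.7, 406.8, 264.5]
```

Side view fit using the spotter mask: bank at (-0.406, -0.009, 0.005), already square. I nudge it 9 mm further while the fingers are still here.

Request:
play_rows(
  targets=[0,0,0,-40,-10,20,60,0,0,0,-80,-13,39,60,0,0,0,-105,-13,39,60,0,0,0,-115,-13,39,60,0,0,0,-120,-13,39,60,0,0,0,-124,-13,39,60,0,0,0,-127,-13,39,60,0,0,0,-129,-13,39,60,0,0,0,-129,-13,39,60,0,0,0,-120,-13,39,60,0,0,0,-100,-13,39,60,0,0,0,-80,-13,0,60],
)

```text
time_s: 10.07
tool_pos: [0.5667, -0.1404, 0.0429]
tcp_rot: [-3.129, 0.264, 0.012]
contact_force: [0.5, 0.4, -0.9]
gripper_width: 0.0604
gripper_force: 0.0
```

Request:
play_rows(
  targets=[0,0,0,0,0,-60,20,0,0,0.18,0,0,-100,20,0,0,0.36,0,0,-100,20,0,0,0.54,-10,20,-100,20,0,0,0.72,-30,40,-100,20,0,0,0.9,-50,60,-100,20,0,0,1.08,-70,85,-100,20,0,0,1.26,-90,85,-100,20,0,0,1.44,-95,85,-100,20,0,0,1.57,-95,85,-100,20,0,0,1.57,-95,85,-80,20,0,0,1.57,-95,85,-60,20],
)

```text
time_s: 11.58
tool_pos: [0.4608, -0.2088, 0.1046]
tcp_rot: [2.027, -2.399, -0.002]
contact_force: [0.1, 0.5, -0.1]
gripper_width: 0.0201
gripper_force: 0.0
```

```bash
cat >> go.py <<'E'
def look2(guess,cams=('side','top'),save=None):
    g=np.r_[D+RD@guess[:2],A+guess[2]];V=[]
    for n in cams:
        p=vision.read_camera(n)
        if save:cv2.imwrite(save+n+'.png',p['pixels'][100:400,150:550,::-1])
        m=pick(p,'bank',proj(p,np.array([[*g[:2],.012]]))[0])
        if m is None: print(n,'none');continue
        x,c=fit('bank',[(p,m)],g);print(n,'bank dock',todock(x).round(4),round(c,3))
E
python3 -c "
from go import *
delta(-.49,0.0,.006,A-np.pi/2-np.pi);look2([-.405,0,0],save='pics/d')"
```

```text
t 11.57 goal world [ 0.4604 -0.2083  0.006 ] tool now dock [-4.905e-01 -4.000e-04] 0.1046
turn [ 0.0012  0.0003 -0.0017] shift mm [-0.5  0.3 98.6] F [ 0.1  0.5 -0.1]
side bank dock [-0.4074 -0.0019  0.0146] 0.39
top bank dock [-0.4082 -0.0024 -0.0041] 0.063
```

View pics/dside.png

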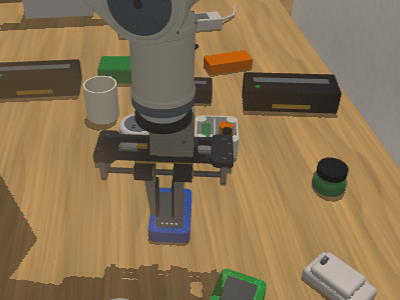

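The view from the side shows the fingers standing behind and above the bank. Top fit: (-0.408, -0.002, -0.004). Lower and push up to the mouth of the gap, drifting +2 mm in y.

Request:
play_rows(
  targets=[0,0,0,0,0,50,20,0,0,0,0,0,97,20,0,0,0,0,0,98,20,0,0,0,-10,0,98,20,0,0,0,-18,0,98,20,0,0,0,-26,0.5,98,20,0,0,0,-36,0.8,98,20,0,0,0,-46,1.1,98,20,0,0,0,-56,1.4,98,20,0,0,0,-66,1.7,98,20,0,0,0,-76,2,98,20,0,0,0,-86,2,98,20],
)

```text
time_s: 13.28
tool_pos: [0.4741, -0.1273, 0.0088]
tcp_rot: [-2.029, 2.386, 0.003]
contact_force: [-0.0, -5.7, 5.4]
gripper_width: 0.0201
gripper_force: 3.2
```

Request:
play_rows(
  targets=[0,0,0,-10,0,0,20,0,0,0,-20,0,0,20,0,0,0,-28,0,0,20,0,0,0,-28,0,0,20],
)

```text
time_s: 13.78
tool_pos: [0.4763, -0.1046, 0.008]
tcp_rot: [-2.028, 2.367, 0.021]
contact_force: [0.5, -0.9, 0.4]
gripper_width: 0.0199
gripper_force: 0.0
```

```bash
python3 -c "
from go import *
delta(-.15,0.0,.006,A-np.pi/2-np.pi);look2([-.31,0,0],save='pics/e')"
```

```text
t 13.78 goal world [0.5165 0.1271 0.006 ] tool now dock [-0.3851  0.0015] 0.008
turn [-0.0055  0.0271  0.0119] shift mm [-234.9   -4.3    8.4] F [ 0.5 -0.9  0.4]
side none
top bank dock [-0.3203  0.002   0.0083] 0.181
```

View pics/etop.png

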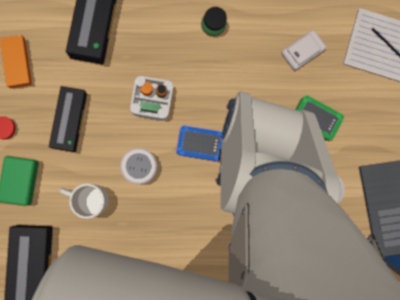

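The picture shows the bank at (200,143) in the crop, straight before the gap. The tool lags a bit and reads slightly tilted, so I check the settled state.

Request:
play_rows(
  targets=[0,0,0,0,0,0,20,0,0,0,0,0,0,20],
)

```text
time_s: 14.22
tool_pos: [0.4752, -0.1049, 0.0068]
tcp_rot: [-2.028, 2.369, 0.024]
contact_force: [0.1, 0.3, -0.2]
gripper_width: 0.0203
gripper_force: 0.0
```

```bash
python3 -c "
from go import *
delta(-.15,0.0,.006,A-np.pi/2-np.pi);look2([-.315,0,0],['top']);print(robot.get_state()['q'])"
```

```text
t 14.22 goal world [0.5165 0.1271 0.006 ] tool now dock [-0.3856  0.0024] 0.0068
turn [-0.0032  0.0273  0.0112] shift mm [-235.5   -5.1    7.3] F [ 0.1  0.3 -0.2]
top bank dock [-0.318   0.0024  0.0122] 0.131
[-0.2406115   0.45551556  2.07360125  0.04771994  0.61200903  3.01651404]
```

Joint 6 has reached its limit (3.02), so the tool yaw needs the equivalent half turn. Back off, lift, and turn by -π in two calls.

Request:
play_rows(
  targets=[0,0,0,15,0,0,20,0,0,0,25,0,-30,20,0,0,0,25,0,-80,20,0,0,-0.18,25,0,-80,20,0,0,-0.36,25,0,-80,20,0,0,-0.54,25,0,-80,20,0,0,-0.72,25,0,-80,20,0,0,-0.9,25,0,-80,20,0,0,-1.08,25,0,-80,20,0,0,-1.26,25,0,-80,20,0,0,-1.44,25,0,-80,20,0,0,-1.6,25,0,-80,20],
)

```text
time_s: 15.82
tool_pos: [0.4707, -0.1326, 0.0862]
tcp_rot: [-3.109, 0.187, -0.009]
contact_force: [-0.4, -0.0, 0.2]
gripper_width: 0.0198
gripper_force: 0.0
```

Request:
play_rows(
  targets=[0,0,-0.18,0,0,0,20,0,0,-0.36,0,0,0,20,0,0,-0.54,0,0,0,20,0,0,-0.72,0,0,0,20,0,0,-0.9,0,0,0,20,0,0,-1.08,0,0,0,20,0,0,-1.26,0,0,0,20,0,0,-1.44,0,0,0,20,0,0,-1.53,0,0,0,20,0,0,-1.53,0,0,0,20],
)

```text
time_s: 17.08
tool_pos: [0.4707, -0.1324, 0.0862]
tcp_rot: [-2.388, -2.018, -0.036]
contact_force: [-1.4, 0.1, 0.3]
gripper_width: 0.0204
gripper_force: 0.0
```

```bash
python3 -c "
from go import *
delta(-.405,0.001,.08,A-np.pi/2);look2([-.315,0,0]);print(robot.get_state()['q'])"
```

```text
t 17.07 goal world [ 0.4735 -0.1243  0.08  ] tool now dock [-0.4135  0.0024] 0.0862
turn [ 0.0033 -0.0271 -0.0014] shift mm [8.3 1.3 6.4] F [-1.4  0.1  0.3]
side bank dock [-0.3217  0.0018  0.0035] 0.396
top bank dock [-0.3218  0.0019  0.0096] 0.068
[-0.29650739  0.31768195  2.0299161   0.03837777  0.79467113 -0.15562175]
```

Request:
play_rows(
  targets=[0,-0.027,0,4,1,30,20,0,-0.027,0,8,1,60,20,0,-0.027,0,8,1,79,20,0,-0.027,0,8,1,79,20,0,-0.027,0,8,1,79,20],
)

```text
time_s: 17.9
tool_pos: [0.4742, -0.1221, 0.008]
tcp_rot: [2.396, 2.027, 0.004]
contact_force: [0.1, -0.4, 0.5]
gripper_width: 0.0199
gripper_force: 0.0
```

```bash
python3 -c "
from go import *
delta(-.1505,0.0,.006,A-np.pi/2)"
```

```text
t 17.9 goal world [0.5165 0.1266 0.006 ] tool now dock [-0.4027  0.0006] 0.008
turn [ 0.0039 -0.0002 -0.0008] shift mm [252.2   0.4   2.1] F [ 0.1 -0.4  0.5]
```

Request:
play_rows(
  targets=[0,0,0,8,0,1,20,0,0,0,15,0,1,20,0,0,0,22,0,1,20,0,0,0,30,0.5,1,20,0,0,0,38,1,1,20,0,0,0,46,1.5,1,20,0,0,0,54,1.5,1,20,0,0,0,62,1.5,1,20,0,0,0,70,1.5,1,20,0,0,0,78,1.5,1,20,0,0,0,84,1.5,1,20,0,0,0,84,1.5,1,20],
)

```text
time_s: 19.4
tool_pos: [0.4894, -0.0387, 0.0066]
tcp_rot: [2.396, 2.028, 0.004]
contact_force: [0.4, 0.1, -0.7]
gripper_width: 0.0199
gripper_force: 0.0
```

```bash
python3 -c "
from go import *
delta(-.1505,-.001,.006,A-np.pi/2);look2([-.25,0,0],save='pics/f')"
```

```text
t 19.4 goal world [0.5174 0.1264 0.006 ] tool now dock [-0.318  -0.0006] 0.0066
turn [ 0.0037 -0.0005  0.0002] shift mm [167.5   0.4   0.7] F [ 0.4  0.1 -0.7]
side bank dock [-0.2547  0.0012  0.0594] 1.793
top bank dock [-0.2397  0.0003 -0.0784] 0.809
```

View pics/ftop.png

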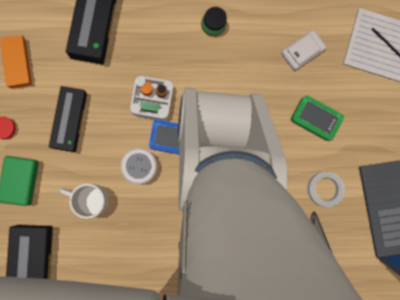

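The top crop shows the bank's nose entering the gap between the tray (152,97) and the socket (139,166), roughly centred. I continue slowly, watching the force.

Request:
play_rows(
  targets=[0,0,0,6,0,0,20,0,0,0,12,0,0,20,0,0,0,18,0,0,20,0,0,0,24,0,0,20,0,0,0,30,0,0,20,0,0,0,36,0,0,20,0,0,0,42,0,0,20,0,0,0,48,0,0,20,0,0,0,54,0,0,20,0,0,0,60,0,0,20,0,0,0,66,0,0,20,0,0,0,72,0,0,20],
)

```text
time_s: 21.1
tool_pos: [0.5012, 0.0321, 0.0065]
tcp_rot: [2.396, 2.028, 0.004]
contact_force: [0.3, -1.5, -1.7]
gripper_width: 0.0201
gripper_force: 0.7
```

```bash
python3 -c "
from go import *
delta(-.1505,-.001,.006,A-np.pi/2);look2([-.18,0,0],save='pics/g')"
```

```text
t 21.1 goal world [0.5174 0.1264 0.006 ] tool now dock [-0.2462 -0.0005] 0.0065
turn [ 0.0033 -0.0002 -0.0003] shift mm [95.7  0.5  0.5] F [ 0.3 -1.5 -1.7]
side bank dock [-0.1811  0.001   0.0504] 2.149
top bank dock [-0.1776  0.003  -0.0943] 2.312
```

View pics/gtop.png

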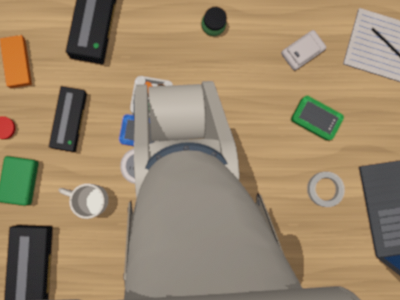

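The bank's nose shows beyond the gap at (127,130), and forces are low. Continue.

Request:
play_rows(
  targets=[0,0,0,7,0,0,20,0,0,0,14,0,0,20,0,0,0,21,0,0,20,0,0,0,28,0,0,20,0,0,0,35,0,0,20,0,0,0,42,0,0,20,0,0,0,49,0,0,20,0,0,0,56,0,0,20,0,0,0,63,0,0,20,0,0,0,70,0,0,20,0,0,0,77,0,0,20,0,0,0,84,0,0,20],
)

```text
time_s: 22.8
tool_pos: [0.515, 0.1149, 0.0065]
tcp_rot: [2.396, 2.028, 0.003]
contact_force: [-1.0, -5.0, 4.1]
gripper_width: 0.0197
gripper_force: 2.6
```

Request:
play_rows(
  targets=[0,0,0,2,0,0,20,0,0,0,4,0,0,20,0,0,0,6,0,0,20,0,0,0,8,0,0,20,0,0,0,9,0,0,20,0,0,0,10,0,0,20],
)

```text
time_s: 23.55
tool_pos: [0.5165, 0.1243, 0.0066]
tcp_rot: [2.396, 2.028, 0.003]
contact_force: [-0.8, -5.8, 4.6]
gripper_width: 0.0202
gripper_force: 2.7
```

```bash
python3 -c "
from go import *
delta(-.1505,-.001,.006,A-np.pi/2)"
```

```text
t 23.55 goal world [0.5174 0.1264 0.006 ] tool now dock [-0.1527 -0.0005] 0.0066
turn [ 0.0031 -0.     -0.0003] shift mm [2.2 0.5 0.6] F [-0.8 -5.8  4.6]
```

Request:
play_rows(
  targets=[0,0,0,1,0,0,20,0,0,0,1,0,0,20,0,0,0,2,0,0,20,0,0,0,2,0,0,20],
)

```text
time_s: 24.05
tool_pos: [0.5169, 0.1263, 0.0065]
tcp_rot: [2.396, 2.028, 0.003]
contact_force: [-0.5, -4.3, 4.7]
gripper_width: 0.0197
gripper_force: 2.4
```

Request:
play_rows(
  targets=[0,0,0,1,0,0,20,0,0,0,1,0,0,20],
)

```text
time_s: 24.3
tool_pos: [0.5171, 0.1273, 0.0065]
tcp_rot: [2.396, 2.028, 0.003]
contact_force: [-0.6, -4.4, 4.6]
gripper_width: 0.02
gripper_force: 2.4
```

Still only sliding force, so no contact with the dock yet. Continue in 1 mm steps.

Request:
play_rows(
  targets=[0,0,0,1,0,0,20,0,0,0,1,0,0,20,0,0,0,2,0,0,20,0,0,0,2,0,0,20],
)

```text
time_s: 24.8
tool_pos: [0.5173, 0.1288, 0.0065]
tcp_rot: [2.396, 2.028, 0.002]
contact_force: [-0.2, -9.4, 4.6]
gripper_width: 0.0202
gripper_force: 4.3
```

Request:
play_rows(
  targets=[0,0,0,1,0,0,20,0,0,0,1,0,0,20],
)

```text
time_s: 25.05
tool_pos: [0.5173, 0.1289, 0.0065]
tcp_rot: [2.395, 2.028, 0.001]
contact_force: [-0.5, -14.9, 6.2]
gripper_width: 0.0199
gripper_force: 7.3
```

The tool has stopped and the force has jumped to 15 N: the bank is home. Back straight off, lift, and move clear.

Request:
play_rows(
  targets=[0,0,0,-4,0,0,20,0,0,0,-15,0,0,20,0,0,0,-30,0,0,20,0,0,0,-32,0,-50,20,0,0,0,-32,0,-100,20,0,0,0,-32,0,-150,20,0,0,0,-80,0,-200,20,0,0,0,-140,0,-200,20,0,0,0,-200,0,-200,20,0,0,0,-250,0,-200,20,0,0,0,-300,0,-200,20,0,0,0,-300,0,-200,20],
)

```text
time_s: 26.55
tool_pos: [0.4663, -0.1686, 0.2063]
tcp_rot: [2.4, 2.023, 0.003]
contact_force: [-0.3, 0.2, -0.6]
gripper_width: 0.0199
gripper_force: 0.0
```

```bash
python3 -c "
from go import *
look2([-.085,0,0],save='pics/h')
s=robot.get_state();print(s['time_s'],s['tool_pos'],s['contact_force'])"; python3 -c "
import cv2,numpy as np
cv2.imwrite('pics/hh.png',np.hstack([cv2.imread('pics/h%s.png'%n) for n in ('top','side')]))"
```

```text
side bank dock [-0.0811 -0.0002  0.0353] 1.285
top bank dock [-0.086  -0.0007 -0.0116] 0.073
26.75 [ 0.46722695 -0.16481743  0.20631401] [-0.48538305  0.03242123 -0.50839119]
```

View pics/hh.png

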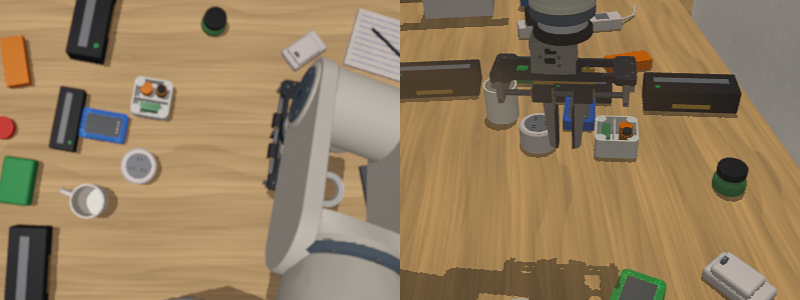

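The top view shows the bank at (104,125), flush and square against the dock. The fit is (-0.086, -0.001, -0.01), everything else is in place and the robot is clear.

```bash
python3 -c "
from plant import robot
print(robot.close_job())"
```

```text
the job is handed in; nothing more can be done
None
```

The blue power bank was pushed flat through the gap and now rests squarely against the dock's brass strip; the last top-camera fit put it within about 1 mm and 0.01 rad of home. The arm is clear, nothing else on the desk was seen to move, and the job was handed in at about 27 s, though no verdict came back.

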